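# Check a rail bracket's bore with a go/no-go plug gauge

## Task

Check the bore of the display-rail bracket with the double-ended plug gauge. Push the long, thin go end fully home until its collar meets the bracket's head, draw it out, turn the gauge round and press the short, thick no-go end lightly into the mouth of the bore for about a second to confirm that only its nose enters; then lay the gauge back on its rest, either way round, and let go. The head is clamped somewhat off the bracket's middle, so feel for the bore; never force or drop the gauge, and leave the other things alone.

Things in the scene. Friction and masses are not known exactly. Their poses are not given: they have to be found in the camera images.
- gauge_mid (a point): Centre of the double-ended plug gauge, half-way along its grip. Axes as gauge. The grip is a grey hexagonal bar 80 mm long and 24 mm across flats; two of its flats face the gauge's +y and -y and stand upright as it lies on its rest, so take it from above across these flats.
- gauge: The whole plug gauge, rigid, 0.2 kg, 134 mm long; origin at the centre of the grip, +x along its axis towards the go end, z up as it lies. At each end of the grip (40 to 46 mm from the centre) is a dark collar 28 mm in diameter. Beyond the collar at +x is the go end, 18 mm in diameter and 26 mm long, whose last 4 mm taper to 14 mm. Beyond the collar at -x is the no-go end, 23 mm in diameter and 16 mm long, whose last 8 mm taper to 12 mm.
- go_tip (a point): Centre of the tip face of the go end, 72 mm from the gauge's centre. Axes as gauge.
- nogo_tip (a point): Centre of the tip face of the no-go end, 62 mm from the gauge's centre, towards the gauge's -x. Its tapered nose, centred on a 20 mm bore, stops about 6 mm in. Axes as gauge.
- bracket: Rail bracket, fixed: dark steel foot 130 mm wide, wooden head 70 mm wide, 32 mm thick, its top 94 mm above the plinth. Origin on the plinth under the foot's middle, in the plane of the head's front face; +x points into that face, +y left seen from the front, z up. A square steel bush, 32 mm wide, sits flush at the head's mid-width; a level round bore, 20 mm in diameter, goes right through it.
- bracket_mid (a point): Point in the plane of the head's front face, at the height of the bore's axis (65 mm above the plinth), at the middle of the foot's width. Axes as bracket: +x is the direction of entry. The head is locked in its cross slot up to 9 mm to either side (along y) of this point and the bore with it; the amount is not measured, the height is true. The face round the bore is flat.
- rest_mid (a point): Where the centre of the gauge belongs on its rest, 65 mm above the plinth. The rest, fixed, is a wooden base 100 x 56 mm with two notched posts, each 8 mm thick, 34 mm to either side of the middle along this point's x, in which the hexagonal grip lies level just inside its collars, one edge down. x lies along the gauge, z up. The posts reach no higher than 63 mm and 18 mm to either side.
- near_cup: Terracotta cup, 79 mm wide, 76 mm high, between and behind the bracket and the rest; origin under its middle. Leave alone.
- front_cup: Terracotta cup, 77 mm wide, 74 mm high, near the plinth's front edge; origin under its middle. Leave alone.
Not all that is in view belongs to the job. What is shaped like the bracket but white is not meant. There is more than one size of the gauge; the job needs the larger.

How it is judged:
By the outcome, as a careful person would: the job done as asked, in the order asked, and still so for the second after the job is handed in, with the robot touching nothing.
It also fails if it takes over 72 s, if anything falls off the work surface, if the arm or the gripper's body presses on something with over 40 N, if the wrist force passes 120 N, or if a joint passes its speed limit or range.

## Robot

A 6-joint arm with a two-finger parallel gripper is mounted at the origin on a cart in front of the work surface, level with it; the furniture and walls round the work are solid. World frame = base frame: x ahead of the robot, y to its left, z up, the work surface at z = 0. Lengths are in m, angles in rad, forces in N, time in s.
With the tool pointing down it reaches from about 0.425 to 0.95 m from the base axis. Payload 14.7 kg.
Tool frame: the origin (TCP) lies at the very end of the fingers, on their centre line; the grasp point (between the pads) lies 19 mm behind it; z points along the fingers, y is the direction in which the jaws open and shut (so a half turn about z gives the same grasp; the last joint's range is limited). The gripper opens to 85 mm and grips with 20 to 120 N. Pads are 22 mm wide; open, the fingers measure 114 mm over their backs; the gripper's body (76 mm by 85 mm) begins 54 mm behind the grasp point. The pads swing forward as they close: fully open they stand 13 mm farther back than shut.
Start: joints at [1.186, 0.48, 1.596, -0, 1.065, -0.047], TCP at [0.215, 0.613, 0.205] pointing down, gripper open.
Joint ranges: [-2.75, 2.75], [-0.82, 2.05], [0.23, 2.67], [-1.56, 4.7], [0.09, 2.69], [-2.92, 2.92]. Speed limits (rad/s): [1.89, 1.89, 2.39, 3.01, 3.01, 3.01].

## Interface

Orientations are given as a rotation vector (axis times angle).
In Python, from cell import r gives the robot as it stands.
- The arm moves only by the tool play_rows, never from a script. Its argument "increments" is a list of rows, each a list of 2 entries, a list of its own where there are three numbers: the shift along the tool's x, y, z in cm, then the turn, a rotation vector about the tool's x, y, z in degrees. In form: [[[x, y, z], [rx, ry, rz]], ...]. A call has 1 to 12 rows; each row is the pose to reach, as a shift and turn from the pose commanded when the call began, along the tool's axes at that moment; what a row does not reach only later rows make up. A row lasts 1/10 s, in which the tool goes at most 50 mm and 8.59 degrees, less where a joint would pass 70% of its speed; a pose out of reach is approached as far as the arm can. A call with a gripper value outside its range is refused whole. "hand" is the finger opening in cm, from 0 to 8.54, set as the call begins (left out, the last holds). The fingers move at their own pace and stop on an object; "newtons" is the grip in N (left out, the last holds). Time passes only in rows, so rows that repeat a pose let the fingers close. It gives the time, the measured TCP pose, the force and the opening at its end, in the units of the state.
- r.read_state(): the state, without advancing time (a new reading comes with each control period).
- r.read_camera(name): name is "side" or "top" or "wrist"; returns the picture (480x640x3 uint8, red, green, blue); there is no depth.
- r.get_calibration(name): a dict with "fx", "fy", "cx", "cy" (pixels), "position" and "orientation" of the camera in the world. Camera axes: x right, y down, z forward; pixel columns grow to the right and rows downward; lengths in m; the calibration is good to about 2 mm. A picture is of the moment at which its call begins: read the wrist's pose just before it. get_calibration takes no time and is no camera call; for the wrist camera it gives the pose at the moment of the call.
- r.job_done(): hands the job in, once; it reports no verdict.
Trained networks look in the newest picture that a camera, given by its name, has taken for a name from the list of things; names that differ only in an ending like _2 or _b are one class to them, and where a whole thing is asked for, a point or a joint stands for the part that bears it (a point fixed in the world has none). Each returns a list of dicts, best first, with "confidence" (0 to 1); they miss things now and then, are a little off and sometimes report something else, mostly with a low value. They report only what shows in the picture. A call takes as long as a camera call. They do not tell look-alikes from the thing itself.
- r.look_for(name, camera): "pixel" ([row, column] in pixels, amid what is visible of it).
- r.place_of(name, camera): "pixel" ([row, column] in pixels: a listed point, or the origin of a listed thing).
The state is a dict: "t": time; "joint_positions": joint angles; "joint_velocities": joint speeds; "effort": joint torques, N m; "tool_pos": TCP position; "orientation": TCP orientation; "ft_force": force on the tool from outside, world axes, zero at the start; "ft_torque": the same for the moment, N m; "finger_gap": finger opening in m.
Only numpy, scipy, OpenCV 4.12 (cv2) and the standard library are available. Lean on these libraries where they do the work, as an engineer would, in place of code of your own. Each camera call takes 0.05 s, during which the arm holds its last target.

## Working session

There is one attempt and no reset: what is moved stays moved. The work goes in short steps, Python scripts to look and compute and a tool call to move; the robot and the scene stay as the last step left them, time stands still between calls to the robot, and variables do not carry over. Pictures are saved under pics/ and viewed, and the job is handed in when it is done.

Besides the shell and the picture viewer there is one more tool, called after "Call:" by a JSON object that holds its "api" and its "payload". play_rows: Moves the arm, as the interface text tells. Its arguments: {"type":"object","properties":{"increments":{"type":"array"},"hand":{"type":"number"},"newtons":{"type":"number"}},"required":["increments"]}

```bash
ls; mkdir -p pics; python3 - <<'E'
from cell import r
import cv2
s=r.read_state();print(s)
for n in ("side","top","wrist"):
    c=r.get_calibration(n);print(n,c)
    im=r.read_camera(n);cv2.imwrite(f"pics/{n}0.png",im[:,:,::-1])
E
```

```text
pics
{'t': 0.0, 'joint_positions': array([ 1.18639306e+00,  4.80847156e-01,  1.59687957e+00,  1.06284789e-05,
        1.06510397e+00, -4.66286468e-02]), 'joint_velocities': array([ 5.02003441e-04,  2.49238788e-04, -2.12216282e-03,  2.05990903e-03,
        1.35708120e-05,  8.03333093e-04]), 'effort': array([ 1.12313061e-03, -9.50636816e+01, -4.30202579e+01,  3.56669325e-04,
        1.18195775e-02,  6.18234799e-05]), 'tool_pos': array([0.21522657, 0.61285298, 0.20396035]), 'orientation': array([-5.28018318e-01, -3.09662348e+00,  1.89643115e-03]), 'ft_force': array([0.50925647, 0.38866145, 0.64324303]), 'ft_torque': array([-0.0131885 ,  0.03066067,  0.00200741]), 'finger_gap': 0.08534130710272013}
side {'fx': 456.2189163045419, 'fy': 456.2189163045419, 'cx': 311.2469781239481, 'cy': 243.65297084336652, 'position': array([0.38945546, 0.62216627, 0.63652531]), 'orientation': array([-0.29013822,  2.76636245, -1.26036664])}
top {'fx': 457.88183955488705, 'fy': 457.88183955488705, 'cx': 322.2752274839029, 'cy': 234.4540318213624, 'position': array([0.39844853, 0.00281888, 0.89283557]), 'orientation': array([-2.11713768,  2.10043246, -0.17124092])}
wrist {'fx': 413.00910361461393, 'fy': 413.00910361461393, 'cx': 321.3533780906442, 'cy': 242.7802353807083, 'position': array([0.1535242 , 0.63432799, 0.37330939]), 'orientation': array([2.38274267, 1.68794614, 0.2203672 ])}
```

View pics/side0.png

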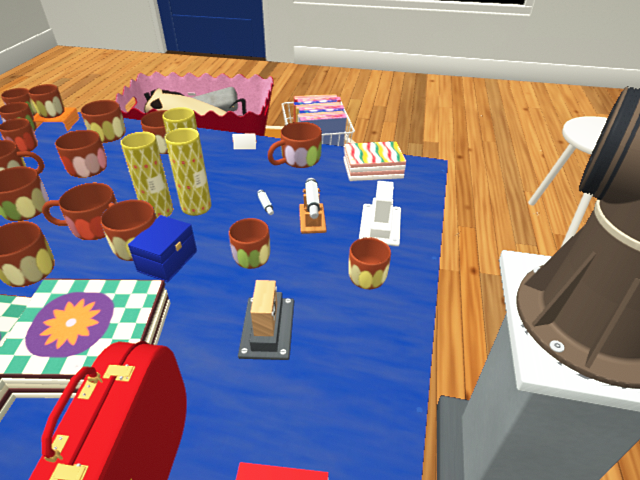

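View pics/top0.png

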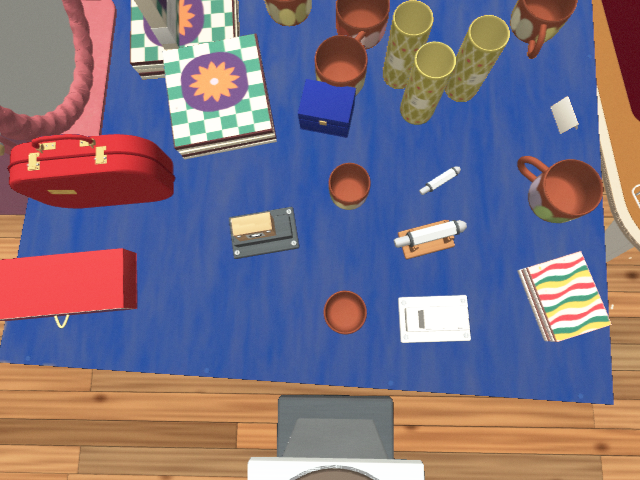

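View pics/wrist0.png

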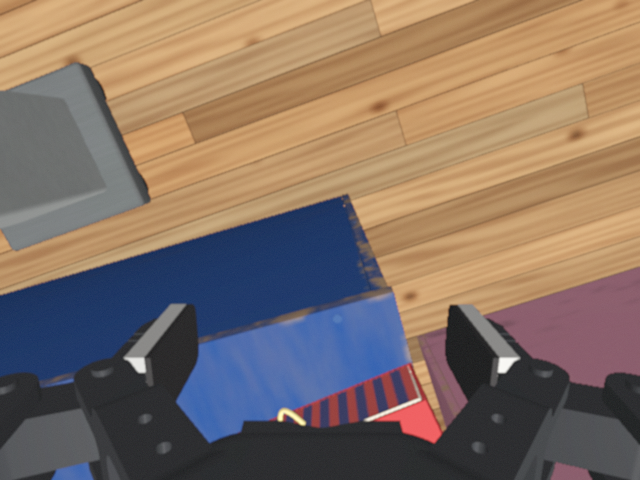

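```bash
python3 - <<'E'
from cell import r
for cam in ("side","top"):
    r.read_camera(cam)
    for n in ("gauge_mid","go_tip","nogo_tip","bracket","bracket_mid","rest_mid","near_cup","front_cup"):
        print(cam,n,[(round(d['confidence'],2),[round(float(x),1) for x in d['pixel']]) for d in r.place_of(n,cam)])
print(r.read_state()['t'])
E
```

```text
side gauge_mid [(0.8, [194.6, 312.2]), (0.63, [200.9, 263.7])]
side go_tip [(0.64, [212.6, 314.7]), (0.59, [210.8, 271.0])]
side nogo_tip [(0.72, [182.5, 309.5]), (0.58, [190.6, 263.9])]
side bracket [(0.87, [327.6, 274.6]), (0.87, [224.3, 387.0])]
side bracket_mid [(0.88, [202.3, 390.9])]
side rest_mid [(0.7, [196.2, 314.2]), (0.6, [196.4, 311.5])]
side near_cup [(0.9, [257.0, 250.2])]
side front_cup [(0.94, [279.3, 368.1])]
top gauge_mid [(0.87, [178.6, 443.3]), (0.56, [233.7, 432.2])]
top go_tip [(0.95, [191.6, 418.2]), (0.58, [243.2, 393.2])]
top nogo_tip [(0.94, [170.1, 461.7]), (0.78, [222.0, 464.6])]
top bracket [(0.57, [238.7, 262.6])]
top bracket_mid [(0.64, [232.1, 256.6]), (0.6, [326.4, 440.2])]
top rest_mid [(0.89, [232.9, 434.3])]
top near_cup []
top front_cup [(0.78, [311.1, 344.2])]
1.05
```

```bash
python3 - <<'E'
import cv2,numpy as np
a=cv2.imread('pics/side0.png');b=cv2.imread('pics/top0.png')
def c(im,r0,r1,c0,c1,w=400,h=300): return cv2.resize(im[r0:r1,c0:c1],(w,h),interpolation=cv2.INTER_CUBIC)
o=np.vstack([np.hstack([c(a,270,360,220,340),c(b,195,270,215,315)]),np.hstack([c(a,170,245,240,340),c(b,155,260,375,515)])])
cv2.imwrite('pics/crop1.png',o)
E
```

```text
(no output)
```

View pics/crop1.png

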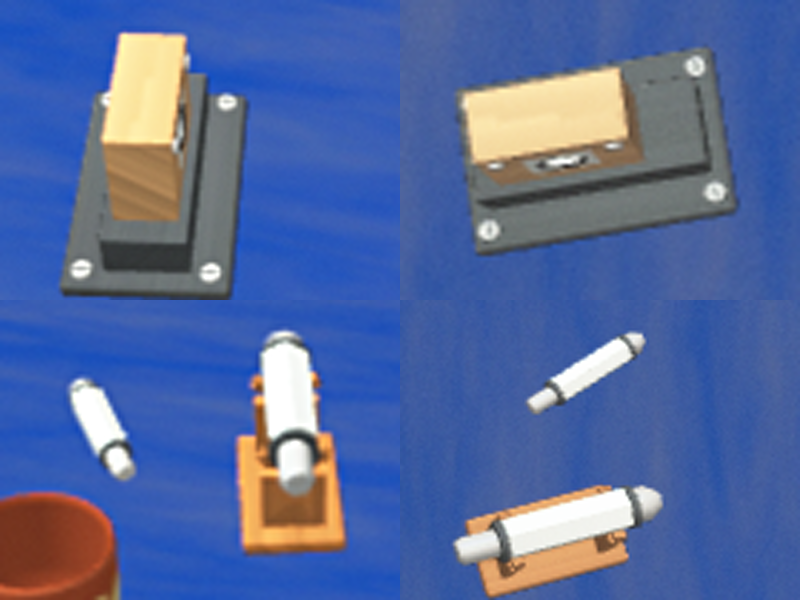

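```bash
cat > h.py <<'E'
import numpy as np, cv2
from cell import r
from scipy.spatial.transform import Rotation as R
np.set_printoptions(precision=4,suppress=True)
def ray(cal,px):
    d=np.array([(px[1]-cal['cx'])/cal['fx'],(px[0]-cal['cy'])/cal['fy'],1.])
    d=R.from_rotvec(cal['orientation']).apply(d)
    return np.array(cal['position']),d/np.linalg.norm(d)
def tri(obs):
    A=np.zeros((3,3));b=np.zeros(3)
    for cal,px in obs:
        p,d=ray(cal,px);M=np.eye(3)-np.outer(d,d);A+=M;b+=M@p
    x=np.linalg.solve(A,b)
    res=[np.linalg.norm((np.eye(3)-np.outer(d,d))@(x-p)) for p,d in (ray(c,px) for c,px in obs)]
    return x,np.array(res)
def atz(cal,px,z):
    p,d=ray(cal,px);return p+d*(z-p[2])/d[2]
def proj(cal,X):
    q=R.from_rotvec(cal['orientation']).inv().apply(np.asarray(X)-cal['position'])
    return np.array([cal['cy']+cal['fy']*q[1]/q[2],cal['cx']+cal['fx']*q[0]/q[2]])
E
python3 - <<'E'
from h import *
s=r.get_calibration('side');t=r.get_calibration('top')
for n,a,b in [('gmid',[194.6,312.2],[233.7,432.2]),('go',[212.6,314.7],[243.2,393.2]),('nogo',[182.5,309.5],[222,464.6]),('rest',[196.3,313],[232.9,434.3]),('bracket',[327.6,274.6],[238.7,262.6])]:
    print(n,*tri([(s,a),(t,b)]))
print('brmid',atz(t,[232.1,256.6],.065))
st=r.read_state();Rt=R.from_rotvec(st['orientation']);print(Rt.as_matrix())
c=r.get_calibration('wrist');print(Rt.inv().apply(c['position']-st['tool_pos']),(Rt.inv()*R.from_rotvec(c['orientation'])).as_matrix())
# bracket foot corner screws / foot corners
for p in ([257,236.5],[250,297.5],[212,289]):print(atz(t,p,0.0))
E
```

```text
gmid [ 0.5581 -0.173   0.0704] [0.001 0.001]
go [ 0.5383 -0.1011  0.0783] [0.0015 0.0015]
nogo [ 0.5802 -0.2359  0.0586] [0.0035 0.0035]
rest [ 0.5594 -0.1787  0.0624] [0.0028 0.0028]
bracket [0.5578 0.1461 0.0092] [0.0015 0.0015]
brmid [0.5616 0.1488 0.065 ]
[[-0.9435  0.3314  0.    ]
 [ 0.3314  0.9435 -0.    ]
 [-0.     -0.     -1.    ]]
[ 0.0654 -0.0004 -0.1693] [[-0.0005 -0.9661 -0.258 ]
 [ 1.     -0.0005  0.0001]
 [-0.0002 -0.258   0.9661]]
[0.524  0.1983 0.    ]
[0.5387 0.0777 0.    ]
[0.6159 0.0964 0.    ]
```

```bash
cat >> h.py <<'E'
def yawR(yaw): # tool down, tool x at yaw deg
    c,s=np.cos(np.radians(yaw)),np.sin(np.radians(yaw))
    return R.from_matrix(np.array([[c,s,0],[s,-c,0],[0,0,-1.]]))
def inc(P0,R0,P,yaw):
    Rn=yawR(yaw);d=R0.inv().apply(np.asarray(P)-P0)*100
    rv=np.degrees((R0.inv()*Rn).as_rotvec())
    return np.round(d,2),np.round(rv,2)
def now():
    s=r.read_state();return s['tool_pos'],R.from_rotvec(s['orientation'])
def yaw_of(R0):
    x=R0.as_matrix()[:,0];return np.degrees(np.arctan2(x[1],x[0]))
E
python3 - <<'E'
from h import *
P,Q=now()
print(yaw_of(Q))
print(inc(P,Q,[.3,.4,.36],175));print(inc(P,Q,[.44,.135,.2],187))
E
```

```text
160.64711043833327
(array([-15.05, -17.32, -15.54]), array([ -0.  ,   0.  , -14.35]))
(array([-37.04, -37.68,   0.46]), array([ -0.  ,   0.  , -26.35]))
```

Call:
{"api": "play_rows", "payload": {"increments": [[[-3,-3,-5],[0,0,-3]],[[-6,-6,-9],[0,0,-6]],[[-9,-9,-12],[0,0,-9]],[[-12,-12.5,-14],[0,0,-12]],[[-15.5,-16,-15],[0,0,-15]],[[-19,-19.5,-15],[0,0,-18]],[[-22.5,-23,-13],[0,0,-20]],[[-26,-26.5,-10],[0,0,-23]],[[-30,-30,-7],[0,0,-26.3]],[[-33.5,-33.5,-4],[0,0,-26.3]],[[-37,-37.7,0.4],[0,0,-26.3]],[[-37,-37.7,0.4],[0,0,-26.3]]]}}

```text
t: 2.25
tool_pos: [0.4335, 0.1489, 0.2119]
orientation: [-0.19, 3.135, 0.0]
ft_force: [0.5, 0.4, -0.1]
finger_gap: 0.0854
```

```bash
python3 - <<'E'
from h import *
P,Q=now();print(P,yaw_of(Q))
c=r.get_calibration('wrist')
im=r.read_camera('wrist');cv2.imwrite('pics/w1.png',im[:,:,::-1])
for n in ("bracket","bracket_mid"):
    print(n,[(d['confidence'],d['pixel']) for d in r.place_of(n,'wrist')])
c2=r.get_calibration('wrist');print(c['position'],c2['position'],r.read_state()['t'])
import pickle;pickle.dump(c2,open('w1.pkl','wb'))
E
```

```text
[0.4335 0.1489 0.2119] -173.0590636038931
bracket [(0.82, [323.2, 297.3])]
bracket_mid [(0.61, [354.7, 294.2])]
[0.3683 0.1407 0.3811] [0.368  0.1406 0.3806] 2.4
```

View pics/w1.png

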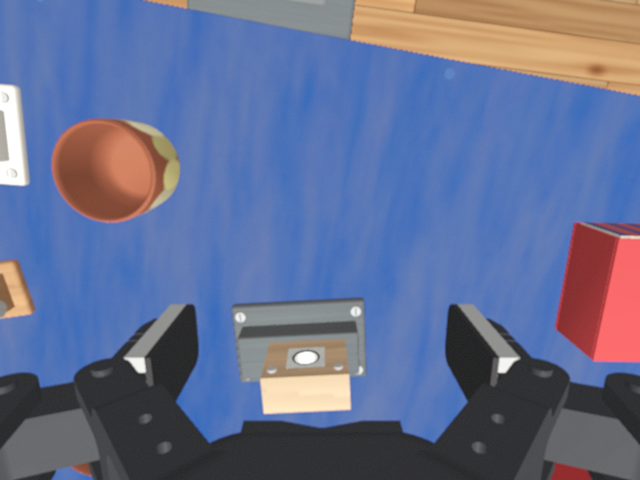

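```bash
python3 - <<'E'
from h import *
import pickle
c=r.get_calibration('wrist');P,Q=now();print(P)
im=r.read_camera('wrist');cv2.imwrite('pics/w2.png',im[:,:,::-1]);pickle.dump(c,open('w2.pkl','wb'))
cv2.imwrite('pics/w2c.png',cv2.resize(im[285:425,215:385,::-1],(714,588),interpolation=cv2.INTER_CUBIC))
g=cv2.cvtColor(im,cv2.COLOR_RGB2GRAY)
m=((im.min(2)>225)).astype(np.uint8)
n,l,st,ce=cv2.connectedComponentsWithStats(m)
for i in range(1,n):
    if st[i,4]>20 and 220<ce[i,0]<380 and 285<ce[i,1]<420: print(st[i],ce[i])
E
```

```text
[0.4325 0.1483 0.2111]
[298 355  19  12 179] [306.8212 360.0615]
```

View pics/w2c.png

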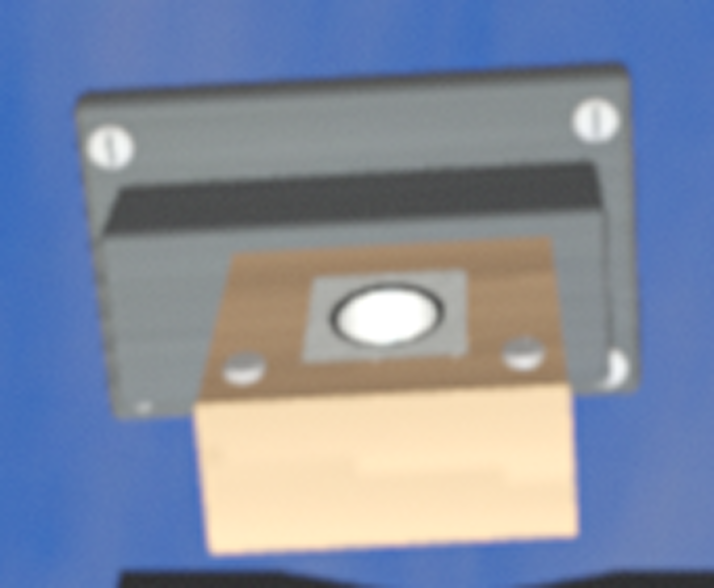

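```bash
python3 - <<'E'
from h import *
import pickle
c=pickle.load(open('w2.pkl','rb'));t=r.get_calibration('top')
f=lambda x,y:[285+y/4.2,215+x/4.2]
bore=f(387,315)
print('bore z65',atz(c,bore,.065),'tri',tri([(c,bore),(t,[235.5,255])]))
def seg(a,b,z):
    A,B=atz(c,f(*a),z),atz(c,f(*b),z);print(A,B,np.linalg.norm(B-A),np.degrees(np.arctan2(-(A-B)[0],(A-B)[1])), (A+B)/2)
seg((570,383),(197,405),.094)   # head top front edge: left(+y) is image right
seg((552,238),(230,255),.04)
seg((629,66),(80,95),.010)
seg((596,165),(125,188),.01)
seg((603,208),(105,235),.03)
seg((596,120),(110,147),.01)
for z in(.03,.035,.04,.045):print(z,np.linalg.norm(atz(c,f(552,238),z)-atz(c,f(230,255),z)))
E
```

```text
bore z65 [0.555  0.1501 0.065 ] tri (array([0.5547, 0.1507, 0.0661]), array([0.0007, 0.0007]))
[0.548  0.1847 0.094 ] [0.5608 0.1159 0.094 ] 0.07001299807256955 10.54222654047756 [0.5544 0.1503 0.094 ]
[0.5471 0.1844 0.04  ] [0.5593 0.1154 0.04  ] 0.07005665398413034 10.057414350212133 [0.5532 0.1499 0.04  ]
[0.5176 0.2    0.01  ] [0.5395 0.0754 0.01  ] 0.12657704768700684 9.96648426889349 [0.5286 0.1377 0.01  ]
[0.5431 0.1959 0.01  ] [0.5618 0.0873 0.01  ] 0.11023834470152608 9.770223799518371 [0.5524 0.1416 0.01  ]
[0.5437 0.1959 0.03  ] [0.5633 0.0865 0.03  ] 0.11112726732348058 10.131443156669855 [0.5535 0.1412 0.03  ]
[0.5318 0.1944 0.01  ] [0.5517 0.0831 0.01  ] 0.1130303466329743 10.1642440041559 [0.5418 0.1387 0.01  ]
0.03 0.07211352635296381
0.035 0.07108509016854705
0.04 0.07005665398413034
0.045 0.06902821779971363
```

```bash
python3 - <<'E'
from h import *
P,Q=now();print(P,yaw_of(Q))
print(inc(P,Q,[.56,-.172,.19],107))
E
```

```text
[0.4328 0.1497 0.2122] -173.20177814682987
(array([ -8.82, -33.45,   2.21]), array([-0.05, -0.05, 79.8 ]))
```

Call:
{"api": "play_rows", "payload": {"increments": [[[-0.5,-2,0],[0,0,7]],[[-1,-5.5,0],[0,0,15]],[[-2,-9,0],[0,0,23]],[[-3,-13,0],[0,0,31]],[[-4,-17,0],[0,0,39]],[[-5,-21,0.5],[0,0,47]],[[-6,-25,1],[0,0,55]],[[-7,-29,1.5],[0,0,63]],[[-8,-32,2],[0,0,71]],[[-8.8,-33.5,2.2],[0,0,79.8]],[[-8.8,-33.5,2.2],[0,0,79.8]],[[-8.8,-33.5,2.2],[0,0,79.8]]]}}

```text
t: 3.65
tool_pos: [0.5611, -0.1701, 0.1911]
orientation: [1.86, 2.531, 0.001]
ft_force: [-0.1, -0.1, 0.7]
finger_gap: 0.0855
```

```bash
python3 - <<'E'
from h import *
import pickle
c=r.get_calibration('wrist');P,Q=now();print(P,yaw_of(Q))
im=r.read_camera('wrist');cv2.imwrite('pics/w3.png',im[:,:,::-1]);pickle.dump(c,open('w3.pkl','wb'))
for n in ("gauge_mid","go_tip","nogo_tip","rest_mid"):
    print(n,[(d['confidence'],d['pixel']) for d in r.place_of(n,'wrist')])
E
```

```text
[ 0.5611 -0.1701  0.1911] 107.38565413863901
gauge_mid [(0.59, [287.5, 435.4]), (0.56, [231.7, 318.1])]
go_tip [(0.64, [129.4, 321.7]), (0.61, [239.0, 423.5])]
nogo_tip [(0.76, [309.7, 315.2]), (0.66, [332.8, 443.0])]
rest_mid []
```

View pics/w3.png

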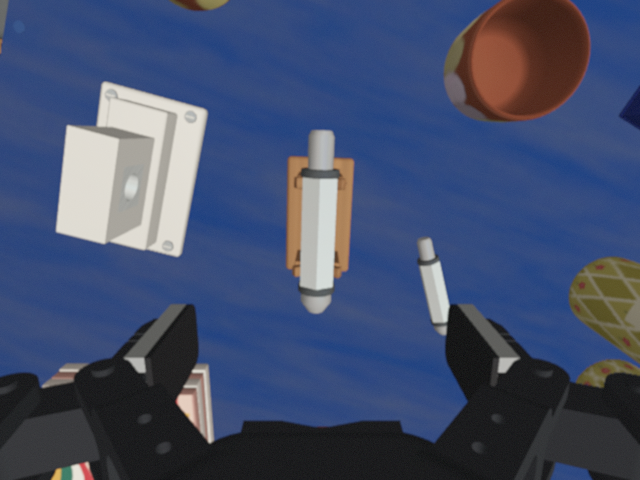

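```bash
python3 - <<'E'
from h import *
import pickle
c=pickle.load(open('w3.pkl','rb'));t=r.get_calibration('top');s=r.get_calibration('side')
im=cv2.imread('pics/w3.png')
cv2.imwrite('pics/w3c.png',cv2.resize(im[115:325,250:390],(400,600),interpolation=cv2.INTER_CUBIC))
W={'mid':[231.7,318.1],'go':[129.4,321.7],'nogo':[309.7,315.2]}
T={'mid':[233.7,432.2],'go':[243.2,393.2],'nogo':[222,464.6]}
S={'mid':[194.6,312.2],'go':[212.6,314.7],'nogo':[182.5,309.5]}
X={}
for k in W:
    X[k]=tri([(c,W[k]),(t,T[k]),(s,S[k])]);print(k,*X[k],atz(c,W[k],.065),tri([(c,W[k]),(t,T[k])])[0])
d=X['go'][0]-X['nogo'][0];print(np.linalg.norm(d),np.degrees(np.arctan2(d[1],d[0])))
A=atz(c,W['go'],.065);B=atz(c,W['nogo'],.065);d=A-B;print(np.linalg.norm(d),np.degrees(np.arctan2(d[1],d[0])),B+d/np.linalg.norm(d)*.062)
# collar rows edges
g=im[:,:,1].astype(int)
for row in (185,200,230,260,280): 
    rowv=im[row,285:355].min(1); w=np.where(rowv>150)[0]+285; print(row,w.min(),w.max(),(w.min()+w.max())/2)
E
```

```text
mid [ 0.5589 -0.1743  0.0694] [0.0013 0.0012 0.0014] [ 0.5601 -0.1762  0.065 ] [ 0.5597 -0.1744  0.0683]
go [ 0.5397 -0.1042  0.075 ] [0.0025 0.0029 0.0022] [ 0.541  -0.1062  0.065 ] [ 0.542  -0.1048  0.0595]
nogo [ 0.5792 -0.2371  0.0584] [0.0028 0.0048 0.0025] [ 0.5763 -0.2361  0.065 ] [ 0.5741 -0.2241  0.0955]
0.1396965073297498 106.58173485894389
0.13459062007118977 105.23239649162193 [ 0.56   -0.1762  0.065 ]
185 303 337 320.0
200 302 336 319.0
230 302 335 318.5
260 301 333 317.0
280 301 332 316.5
```

View pics/w3c.png

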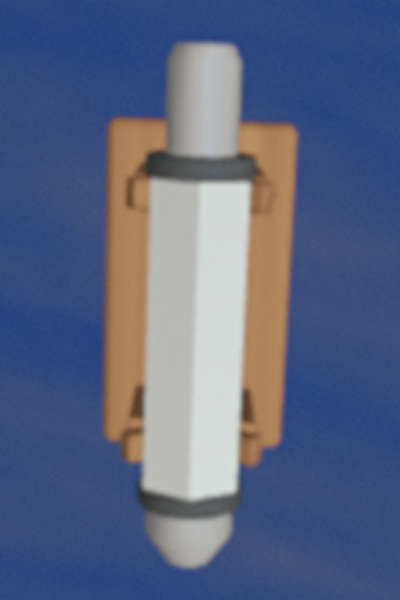

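```bash
python3 - <<'E'
from h import *
import pickle
c=pickle.load(open('w3.pkl','rb'))
A=atz(c,[185,320.0],.070);B=atz(c,[280,316.5],.070);d=A-B
print('yaw edges',np.degrees(np.arctan2(d[1],d[0])),A,B)
P,Q=now();print(P,yaw_of(Q))
print(inc(P,Q,[.560,-.176,.045],105.3))
E
```

```text
yaw edges 105.19789965672818 [ 0.5511 -0.1425  0.07  ] [ 0.5696 -0.2107  0.07  ]
[ 0.5607 -0.1704  0.191 ] 107.29788461197562
(array([-0.51, -0.23, 14.6 ]), array([0.02, 0.01, 2.  ]))
```

Call:
{"api": "play_rows", "payload": {"increments": [[[-0.5,-0.2,2],[0,0,2]],[[-0.5,-0.2,4.5],[0,0,2]],[[-0.5,-0.2,7],[0,0,2]],[[-0.5,-0.2,9],[0,0,2]],[[-0.5,-0.2,10.5],[0,0,2]],[[-0.5,-0.2,11.5],[0,0,2]],[[-0.5,-0.2,12.5],[0,0,2]],[[-0.5,-0.2,13.5],[0,0,2]],[[-0.5,-0.2,14.2],[0,0,2]],[[-0.5,-0.2,14.6],[0,0,2]],[[-0.5,-0.2,14.6],[0,0,2]],[[-0.5,-0.2,14.6],[0,0,2]]]}}

```text
t: 5.1
tool_pos: [0.5605, -0.1768, 0.0448]
orientation: [1.909, 2.495, 0.0]
ft_force: [-1.3, -0.0, 0.4]
finger_gap: 0.0854
```

```bash
python3 - <<'E'
from h import *
P,Q=now();print(P,yaw_of(Q))
im=r.read_camera('wrist');cv2.imwrite('pics/w4.png',im[:,:,::-1])
print(inc(P,Q,[.560,-.176,.045],105.3))
E
```

```text
[ 0.5605 -0.1768  0.0448] 105.1487061939016
(array([ 0.09, -0.03, -0.02]), array([ 0.02,  0.01, -0.15]))
```

View pics/w4.png

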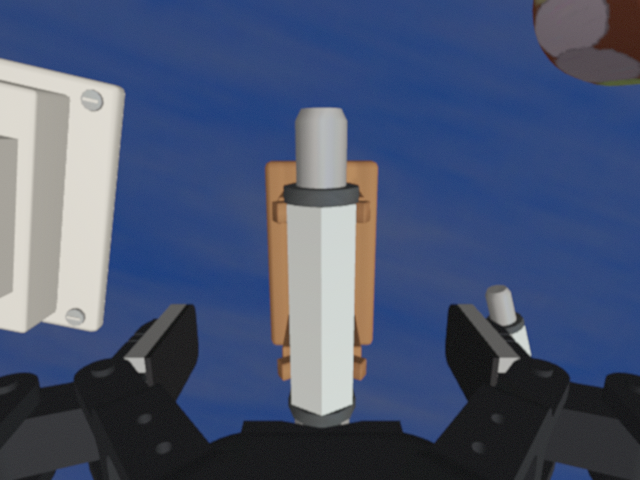

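Call:
{"api": "play_rows", "payload": {"increments": [[[0,0,0],[0,0,0]],[[0,0,0],[0,0,0]],[[0,0,0],[0,0,0]],[[0,0,0],[0,0,0]],[[0,0,0],[0,0,0]],[[0,0,0],[0,0,0]],[[0,0,0],[0,0,0]],[[0,0,0],[0,0,0]]], "hand": 1.5, "newtons": 60}}

```text
t: 5.95
tool_pos: [0.5604, -0.1768, 0.0449]
orientation: [1.909, 2.495, 0.0]
ft_force: [-1.6, 0.8, 7.5]
finger_gap: 0.0202
```

```bash
python3 - <<'E'
from h import *
s=r.read_state();print(s['t'],s['tool_pos'],s['finger_gap'],s['ft_force'],s['ft_torque'])
c=r.get_calibration('wrist')
im=r.read_camera('wrist');cv2.imwrite('pics/w5.png',im[:,:,::-1])
for px,z in (([108,321],.065),([416,322],.065)): print(atz(c,px,z))
E
```

```text
5.95 [ 0.5604 -0.1768  0.0449] 0.020227431851688255 [-1.5684  0.827   7.4594] [ 0.1625  0.2549 -0.0243]
[ 0.5408 -0.1064  0.065 ]
[ 0.5734 -0.2255  0.065 ]
```

View pics/w5.png

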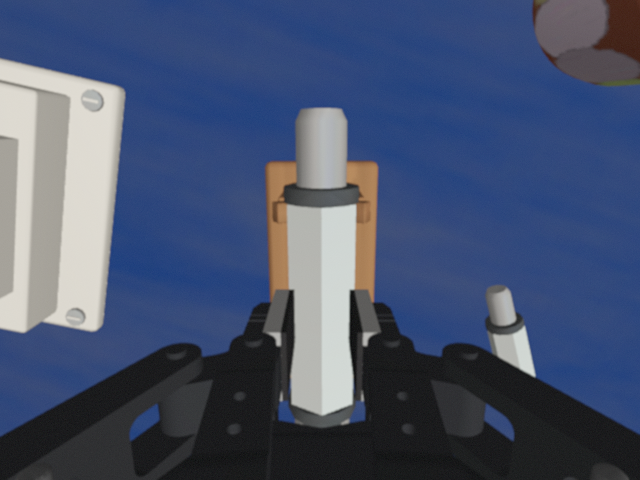

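Call:
{"api": "play_rows", "payload": {"increments": [[[0,0,-0.5],[0,0,0]],[[0,0,-1.5],[0,0,0]],[[0,0,-3],[0,0,0]],[[0,0,-5],[0,0,0]],[[0,0,-7],[0,0,0]],[[0,0,-8.5],[0,0,0]],[[0,0,-9],[0,0,0]],[[0,0,-9],[0,0,0]]]}}

```text
t: 6.8
tool_pos: [0.5607, -0.1769, 0.1354]
orientation: [1.908, 2.494, 0.001]
ft_force: [-0.6, -0.5, -2.8]
finger_gap: 0.0178
```

```bash
python3 - <<'E'
from h import *
s=r.read_state();print(s['t'],s['tool_pos'],s['finger_gap'],s['ft_force'],s['ft_torque'])
c=r.get_calibration('wrist')
im=r.read_camera('wrist');cv2.imwrite('pics/w6.png',im[:,:,::-1])
ims=r.read_camera('side');cv2.imwrite('pics/s6.png',cv2.resize(ims[100:260,200:420,::-1],(770,560)))
for px,z in (([108,321],.065),): print(atz(c,px,s['tool_pos'][2]+.02))
# approach: tip 25mm before face: centre 97mm before face
e=np.array([np.cos(np.radians(10.1)),np.sin(np.radians(10.1))]);b=np.array([.5545,.1502])
P,Q=now()
for d in (.105,.09):
    t=b-e*d; print(t,inc(P,Q,[t[0],t[1],.135],10.1),inc(P,Q,[t[0],t[1],.045],10.1))
E
```

```text
6.8 [ 0.5607 -0.1769  0.1354] 0.017846320936779198 [-0.6234 -0.5035 -2.818 ] [-0.0134 -0.0675 -0.003 ]
[ 0.541  -0.1065  0.1554]
[0.4511 0.1318] (array([32.61, -2.44, -0.08]), array([-0.04,  0.01, 95.05])) (array([32.61, -2.44,  8.92]), array([-0.04,  0.01, 95.05]))
[0.4659 0.1344] (array([32.48, -0.95, -0.08]), array([-0.04,  0.01, 95.05])) (array([32.48, -0.94,  8.92]), array([-0.04,  0.01, 95.05]))
```

View pics/w6.png

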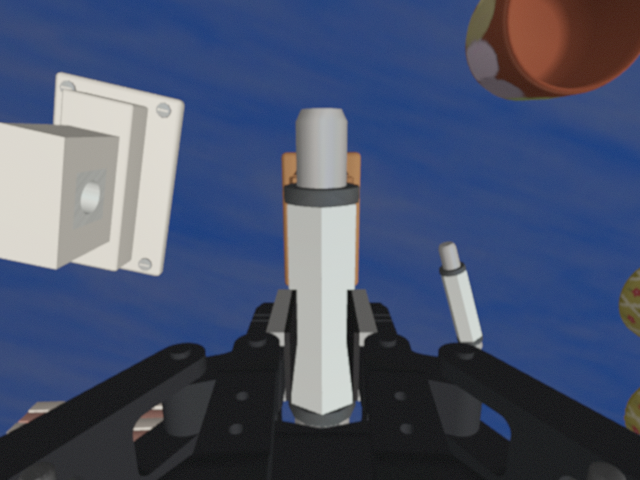

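View pics/s6.png

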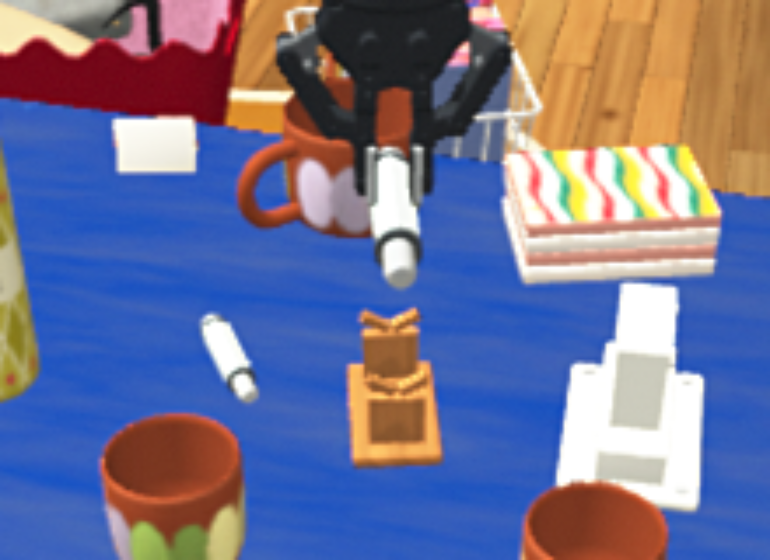

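Call:
{"api": "play_rows", "payload": {"increments": [[[1,0,0],[0,0,6]],[[3.5,-0.2,0],[0,0,14]],[[6.5,-0.4,0],[0,0,22]],[[10,-0.6,0],[0,0,30]],[[13.5,-0.8,0],[0,0,38]],[[17,-1,0],[0,0,46]],[[20.5,-1.3,0],[0,0,54]],[[24,-1.6,0],[0,0,62]],[[27,-1.9,0],[0,0,70]],[[30,-2.2,0],[0,0,78]],[[31.8,-2.4,0],[0,0,86]],[[32.6,-2.4,0],[0,0,95]]]}}

```text
t: 8.1
tool_pos: [0.4504, 0.133, 0.1337]
orientation: [3.129, 0.282, -0.003]
ft_force: [0.0, -0.5, -2.8]
finger_gap: 0.0179
```

```bash
python3 - <<'E'
from h import *
s=r.read_state();print(s['t'],s['tool_pos'],s['finger_gap'],s['ft_force'])
P,Q=now();print(yaw_of(Q))
e=np.array([np.cos(np.radians(10.1)),np.sin(np.radians(10.1))]);b=np.array([.5545,.1502])
t=b-e*.105;print(inc(P,Q,[t[0],t[1],.045],10.1))
E
```

```text
8.1 [0.4504 0.133  0.1337] 0.017853303307198264 [ 0.0253 -0.5118 -2.7529]
10.308465457398926
(array([0.06, 0.13, 8.87]), array([-0.  ,  0.11,  0.21]))
```

Call:
{"api": "play_rows", "payload": {"increments": [[[0,0,1],[0,0,0]],[[0,0,3],[0,0,0]],[[0,0,5],[0,0,0]],[[0,0,7],[0,0,0]],[[0,0,8.4],[0,0,0]],[[0,0,9],[0,0,0]],[[0,0,9],[0,0,0]],[[0,0,9],[0,0,0]]]}}

```text
t: 8.9
tool_pos: [0.4521, 0.1314, 0.0446]
orientation: [3.128, 0.291, -0.0]
ft_force: [-0.1, -0.2, -2.3]
finger_gap: 0.018
```

```bash
python3 - <<'E'
from h import *
P,Q=now();s=r.read_state();print(s['t'],s['tool_pos'],s['ft_force'],s['ft_torque'],yaw_of(Q))
c=r.get_calibration('wrist')
im=r.read_camera('wrist');cv2.imwrite('pics/w7.png',im[:,:,::-1])
b=r.read_camera('top');cv2.imwrite('pics/t7.png',cv2.resize(b[180:300,190:350,::-1],(800,600),interpolation=cv2.INTER_CUBIC))
E
```

```text
8.9 [0.4521 0.1314 0.0446] [-0.1227 -0.1934 -2.3471] [ 0.0067  0.0212 -0.0109] 10.632777717481844
```

View pics/w7.png

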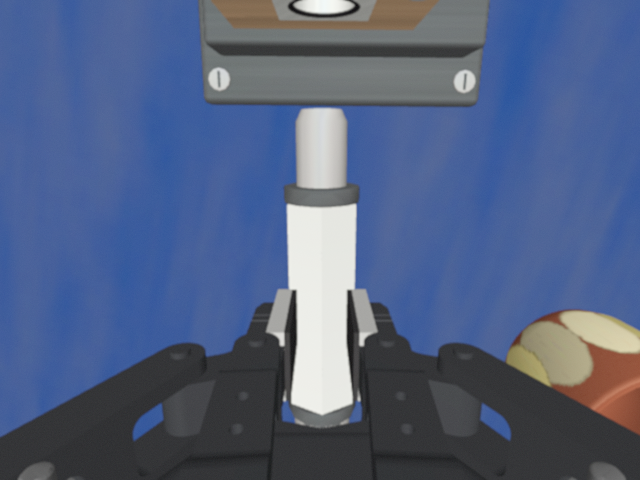

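View pics/t7.png

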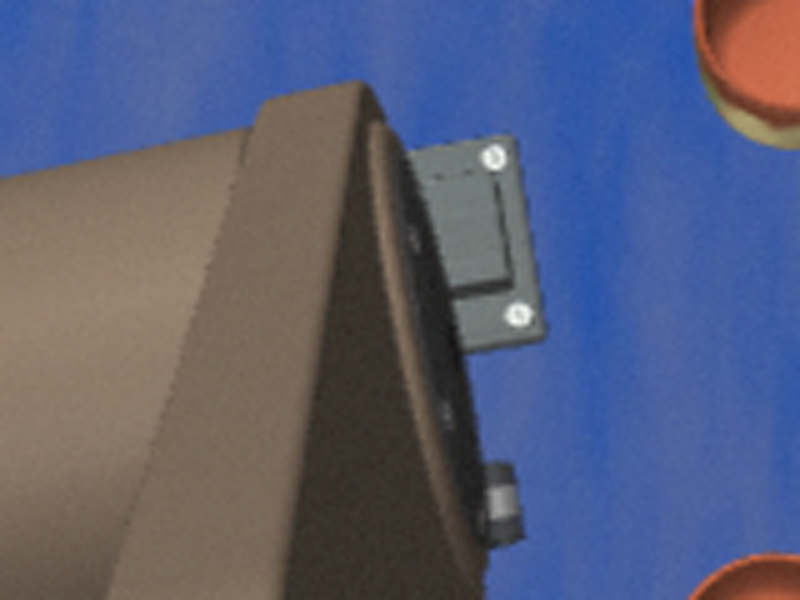

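```bash
python3 - <<'E'
from h import *
P,Q=now();c=r.get_calibration('wrist')
print(P,yaw_of(Q))
A=atz(c,[104,478],.0);B=atz(c,[100,205],.0);d=B-A;print('foot',np.degrees(np.arctan2(-d[0],d[1])))
A=atz(c,[47.5,488],.02);B=atz(c,[43,205],.02);d=B-A;print('blk',np.degrees(np.arctan2(-d[0],d[1])))
w=atz(c,[5,323.5],.065);print('bore',w)
g=atz(c,[108,321.2],.065);print('tip',g)
for y in (9.8,10.1):
    e=np.array([np.cos(np.radians(y)),np.sin(np.radians(y))]);n=np.array([-e[1],e[0]])
    print(y,'lat', (P[:2]-w[:2])@n,'dist tip', (w[:2]-g[:2])@e, 'TCP lat vs old bore',(P[:2]-np.array([.5545,.1502]))@n)
E
```

```text
[0.4524 0.1316 0.045 ] 10.596954320566878
foot 9.77778392759734
blk 9.738353664209065
bore [0.5554 0.15   0.065 ]
tip [0.524  0.1449 0.065 ]
9.8 lat -0.000529944502002434 dist tip 0.031842142974000835 TCP lat vs old bore -0.0009233965589133734
10.1 lat 1.774180904005106e-05 dist tip 0.03184003311683127 TCP lat vs old bore -0.0003802287145236684
```

Call:
{"api": "play_rows", "payload": {"increments": [[[0.3,-0.03,0],[0,0,0.7]],[[0.8,-0.03,0],[0,0,0.7]],[[1.3,-0.03,0],[0,0,0.7]],[[1.8,-0.03,0],[0,0,0.7]],[[2.3,-0.03,0],[0,0,0.7]],[[2.6,-0.03,0],[0,0,0.7]],[[2.6,-0.03,0],[0,0,0.7]],[[2.6,-0.03,0],[0,0,0.7]]]}}

```text
t: 9.8
tool_pos: [0.4773, 0.1367, 0.0444]
orientation: [3.13, 0.27, -0.001]
ft_force: [0.7, -0.3, -2.2]
finger_gap: 0.0183
```

```bash
python3 - <<'E'
from h import *
P,Q=now();s=r.read_state();print(s['t'],s['tool_pos'],s['ft_force'],s['ft_torque'],yaw_of(Q))
c=r.get_calibration('wrist')
im=r.read_camera('wrist');cv2.imwrite('pics/w8.png',im[:,:,::-1])
E
```

```text
9.8 [0.4773 0.1367 0.0444] [ 0.6593 -0.2704 -2.2399] [-0.0343 -0.0622  0.0242] 9.85309765655257
```

View pics/w8.png

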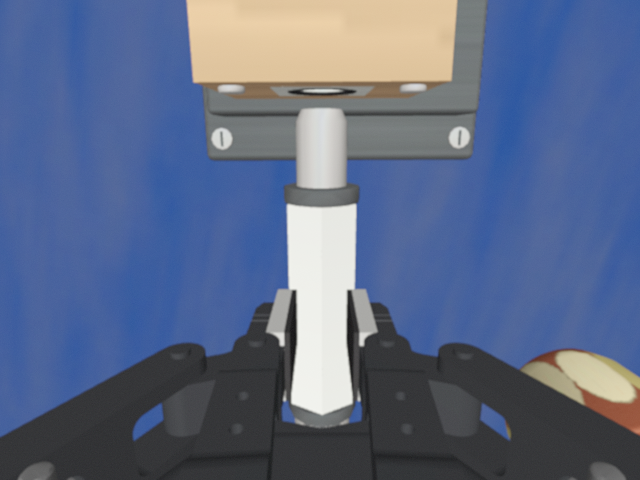

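Call:
{"api": "play_rows", "payload": {"increments": [[[0.2,0,0],[0,0,0]],[[0.4,0,0],[0,0,0]],[[0.5,0,0],[0,0,0]],[[0.6,0,0],[0,0,0]],[[0.7,0,0],[0,0,0]],[[0.8,0,0],[0,0,0]],[[0.9,0,0],[0,0,0]],[[0.9,0,0],[0,0,0]]]}}

```text
t: 10.65
tool_pos: [0.4864, 0.1383, 0.0445]
orientation: [-3.13, -0.27, -0.0]
ft_force: [0.5, 0.4, -2.0]
finger_gap: 0.0181
```

```bash
python3 - <<'E'
from h import *
P,Q=now();s=r.read_state();print(s['t'],s['tool_pos'],Q.inv().apply(s['ft_force']),s['ft_torque'],yaw_of(Q))
E
```

```text
10.65 [0.4864 0.1383 0.0445] [ 0.5192 -0.3298  1.9673] [ 0.0309 -0.0322 -0.0147] 9.85416260643654
```

Call:
{"api": "play_rows", "payload": {"increments": [[[0.15,0,0],[0,0,0]],[[0.3,0,0],[0,0,0]],[[0.45,0,0],[0,0,0]],[[0.6,0,0],[0,0,0]],[[0.8,0,0],[0,0,0]],[[0.8,0,0],[0,0,0]]]}}

```text
t: 11.25
tool_pos: [0.4946, 0.1397, 0.0445]
orientation: [-3.13, -0.27, -0.0]
ft_force: [-0.4, 0.7, -1.9]
finger_gap: 0.018
```

```bash
python3 - <<'E'
from h import *
P,Q=now();s=r.read_state();print(s['t'],s['tool_pos'],Q.inv().apply(s['ft_force']),s['ft_torque'],yaw_of(Q))
im=r.read_camera('wrist');cv2.imwrite('pics/w9.png',im[:,:,::-1])
E
```

```text
11.25 [0.4946 0.1397 0.0445] [-0.2741 -0.7299  1.8511] [ 0.0308  0.0095 -0.0042] 9.848786819646005
```

View pics/w9.png

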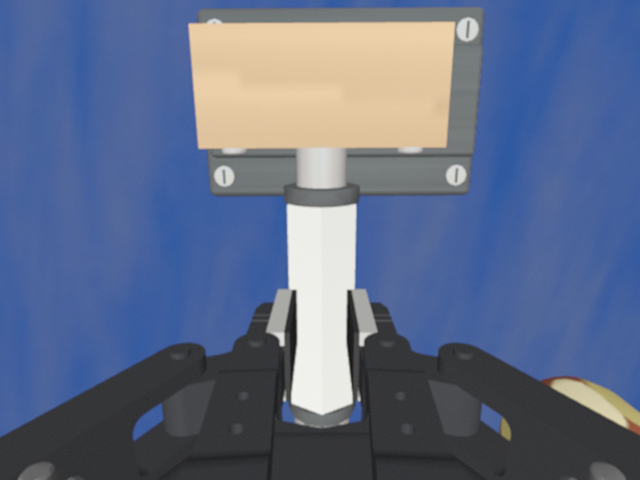

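Call:
{"api": "play_rows", "payload": {"increments": [[[0.2,0,0],[0,0,0]],[[0.4,0,0],[0,0,0]],[[0.6,0,0],[0,0,0]],[[0.8,0,0],[0,0,0]],[[1.0,0,0],[0,0,0]],[[1.2,0,0],[0,0,0]],[[1.2,0,0],[0,0,0]]]}}

```text
t: 12.0
tool_pos: [0.5064, 0.1417, 0.0445]
orientation: [-3.13, -0.27, -0.0]
ft_force: [-0.6, 0.4, -1.6]
finger_gap: 0.018
```

```bash
python3 - <<'E'
from h import *
P,Q=now();s=r.read_state();print(s['t'],s['tool_pos'],Q.inv().apply(s['ft_force']),s['ft_torque'],yaw_of(Q))
E
```

```text
12.0 [0.5064 0.1417 0.0445] [-0.5135 -0.5191  1.5847] [-0.005   0.0201 -0.0009] 9.850278431647244
```

Now creep until the collar meets the head.

Call:
{"api": "play_rows", "payload": {"increments": [[[0.1,0,0],[0,0,0]],[[0.2,0,0],[0,0,0]],[[0.25,0,0],[0,0,0]],[[0.3,0,0],[0,0,0]]]}}

```text
t: 12.4
tool_pos: [0.5085, 0.1421, 0.0444]
orientation: [3.13, 0.27, -0.001]
ft_force: [-3.5, -0.3, -0.6]
finger_gap: 0.0183
```

```bash
python3 - <<'E'
from h import *
P,Q=now();s=r.read_state();print(s['t'],s['tool_pos'],Q.inv().apply(s['ft_force']),s['ft_torque'],yaw_of(Q))
im=r.read_camera('wrist');cv2.imwrite('pics/w10.png',im[:,:,::-1])
E
```

```text
12.4 [0.5085 0.1421 0.0444] [-3.5053 -0.2894  0.5988] [-0.1692  0.5825  0.0408] 9.852970646012675
```

View pics/w10.png

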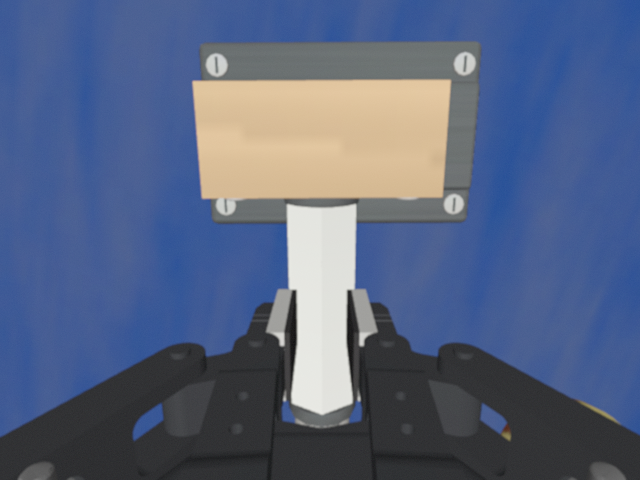

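Call:
{"api": "play_rows", "payload": {"increments": [[[0.05,0,0],[0,0,0]],[[0.1,0,0],[0,0,0]],[[0.1,0,0],[0,0,0]],[[0.1,0,0],[0,0,0]]]}}

```text
t: 12.85
tool_pos: [0.5085, 0.1421, 0.0442]
orientation: [3.13, 0.27, -0.004]
ft_force: [-7.6, -2.5, 1.9]
finger_gap: 0.018
```

```bash
python3 - <<'E'
from h import *
P,Q=now();s=r.read_state();print(s['t'],s['tool_pos'],Q.inv().apply(s['ft_force']),s['ft_torque'],yaw_of(Q))
E
```

```text
12.85 [0.5085 0.1421 0.0442] [-7.9242  1.1946 -1.877 ] [-0.2809  1.2075 -0.0426] 9.856815234040004
```

Call:
{"api": "play_rows", "payload": {"increments": [[[0.1,0,0],[0,0,0]],[[0.1,0,0],[0,0,0]],[[0.1,0,0],[0,0,0]]]}}

```text
t: 13.15
tool_pos: [0.5085, 0.1421, 0.0441]
orientation: [3.129, 0.27, -0.007]
ft_force: [-10.5, -2.3, 2.5]
finger_gap: 0.018
```

Call:
{"api": "play_rows", "payload": {"increments": [[[-0.2,0,0],[0,0,0]],[[-0.6,0,0],[0,0,0]],[[-1.2,0,0],[0,0,0]],[[-1.9,0,0],[0,0,0]],[[-2.6,0,0],[0,0,0]],[[-3.3,0,0],[0,0,0]],[[-3.8,0,0],[0,0,0]],[[-4.1,0,0],[0,0,0]],[[-4.1,0,0],[0,0,0]]]}}

```text
t: 14.05
tool_pos: [0.4702, 0.1355, 0.0446]
orientation: [3.13, 0.27, -0.0]
ft_force: [-0.0, 0.3, -3.6]
finger_gap: 0.0183
```

```bash
python3 - <<'E'
from h import *
P,Q=now();s=r.read_state();print(s['t'],s['tool_pos'],Q.inv().apply(s['ft_force']),s['ft_torque'],yaw_of(Q))
im=r.read_camera('wrist');cv2.imwrite('pics/w11.png',im[:,:,::-1])
e=np.array([np.cos(np.radians(9.85)),np.sin(np.radians(9.85))]);b=np.array([.5085,.1421])
for d in (.054,.08): 
    t=b-e*d;print(t,np.linalg.norm(t),inc(P,Q,[t[0],t[1],.135],189.85),inc(P,Q,[t[0],t[1],.135],100))
E
```

```text
14.05 [0.4702 0.1355 0.0446] [ 0.033  -0.2895  3.5779] [-0.0028 -0.0275 -0.0138] 9.851581642957875
[0.4553 0.1329] 0.47428560973008355 (array([-1.51,  0.  , -9.04]), array([  -0.02,    0.  , -180.  ])) (array([-1.51,  0.  , -9.04]), array([ -0.01,   0.01, -90.15]))
[0.4297 0.1284] 0.4484579753993837 (array([-4.11,  0.  , -9.04]), array([  -0.02,    0.  , -180.  ])) (array([-4.11,  0.  , -9.04]), array([ -0.01,   0.01, -90.15]))
```

View pics/w11.png

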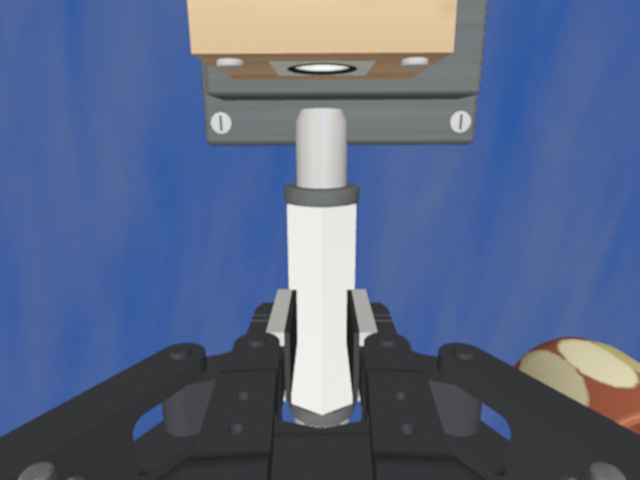

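Call:
{"api": "play_rows", "payload": {"increments": [[[-0.3,0,-2],[0,0,0]],[[-0.6,0,-5],[0,0,0]],[[-1,0,-7.5],[0,0,-6]],[[-1.5,0,-9],[0,0,-14]],[[-1.5,0,-9],[0,0,-22]],[[-1.5,0,-9],[0,0,-30]],[[-1.5,0,-9],[0,0,-38]],[[-1.5,0,-9],[0,0,-46]],[[-1.5,0,-9],[0,0,-54]],[[-1.5,0,-9],[0,0,-62]],[[-1.5,0,-9],[0,0,-70]],[[-1.5,0,-9],[0,0,-78]]]}}

```text
t: 15.3
tool_pos: [0.4561, 0.133, 0.1346]
orientation: [2.256, 2.186, 0.0]
ft_force: [0.2, -0.4, -2.2]
finger_gap: 0.0177
```

Call:
{"api": "play_rows", "payload": {"increments": [[[0,0,0],[0,0,-8]],[[0,0,0],[0,0,-16]],[[0,0,0],[0,0,-24]],[[0,0,0],[0,0,-32]],[[0,0,0],[0,0,-40]],[[0,0,0],[0,0,-48]],[[0,0,0],[0,0,-56]],[[0,0,0],[0,0,-64]],[[0,0,0],[0,0,-72]],[[0,0,0],[0,0,-80]],[[0,0,0],[0,0,-88]],[[0,0,0],[0,0,-95]]]}}

```text
t: 16.5
tool_pos: [0.4561, 0.133, 0.1346]
orientation: [-0.087, 3.14, 0.0]
ft_force: [-0.2, -0.5, -2.4]
finger_gap: 0.0183
```

```bash
python3 - <<'E'
from h import *
P,Q=now();s=r.read_state();print(s['t'],s['tool_pos'],s['joint_positions'],s['finger_gap'],s['ft_force'],yaw_of(Q))
e=np.array([np.cos(np.radians(9.85)),np.sin(np.radians(9.85))]);b=np.array([.5085,.1421])
t=b-e*.054;print(t,inc(P,Q,[t[0],t[1],.045],189.85))
E
```

```text
16.5 [0.4561 0.133  0.1346] [ 0.2199  0.3341  2.0607 -0.      0.7465 -1.4063] 0.018311960511960334 [-0.1948 -0.4981 -2.3648] -176.82209803937715
[0.4553 0.1329] (array([ 0.08, -0.01,  8.96]), array([ 0.  ,  0.02, -6.67]))
```

Call:
{"api": "play_rows", "payload": {"increments": [[[0,0,1],[0,0,-4]],[[0,0,3],[0,0,-6.7]],[[0,0,5],[0,0,-6.7]],[[0,0,7],[0,0,-6.7]],[[0,0,8.4],[0,0,-6.7]],[[0,0,9],[0,0,-6.7]],[[0,0,9],[0,0,-6.7]],[[0,0,9],[0,0,-6.7]]]}}

```text
t: 17.3
tool_pos: [0.4562, 0.1331, 0.045]
orientation: [-0.262, 3.13, 0.0]
ft_force: [0.2, 0.0, -1.4]
finger_gap: 0.018
```

```bash
python3 - <<'E'
from h import *
P,Q=now();s=r.read_state();print(s['t'],s['tool_pos'],s['finger_gap'],s['ft_force'],yaw_of(Q))
e=np.array([np.cos(np.radians(9.85)),np.sin(np.radians(9.85))]);n=np.array([-e[1],e[0]]);b=np.array([.5085,.1421])
print('lat',(P[:2]-b)@n,'back',(b-P[:2])@e)
im=r.read_camera('wrist');cv2.imwrite('pics/w12.png',im[:,:,::-1])
E
```

```text
17.3 [0.4562 0.1331 0.045 ] 0.01795792156155938 [ 0.1853  0.0223 -1.3623] -170.44742210808698
lat 3.5820813042011936e-05 back 0.05310142516170123
```

View pics/w12.png

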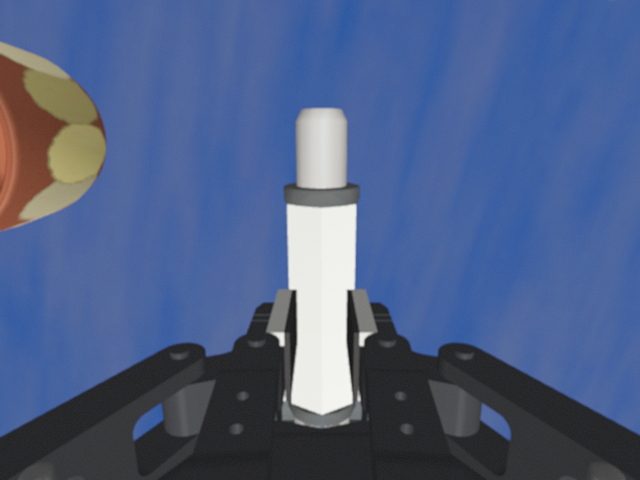

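Call:
{"api": "play_rows", "payload": {"increments": [[[-0.4,0,0],[0,0,-0.3]],[[-1,0,0],[0,0,-0.3]],[[-1.6,0,0],[0,0,-0.3]],[[-2.2,0,0],[0,0,-0.3]],[[-2.8,0,0],[0,0,-0.3]],[[-3.2,0,0],[0,0,-0.3]],[[-3.5,0,0],[0,0,-0.3]],[[-3.5,0,0],[0,0,-0.3]]]}}

```text
t: 18.15
tool_pos: [0.4907, 0.1388, 0.0445]
orientation: [-0.27, 3.13, 0.0]
ft_force: [0.2, -0.1, -1.9]
finger_gap: 0.0181
```

```bash
python3 - <<'E'
from h import *
P,Q=now();s=r.read_state();print(s['t'],s['tool_pos'],Q.inv().apply(s['ft_force']),s['ft_torque'],yaw_of(Q))
e=np.array([np.cos(np.radians(9.85)),np.sin(np.radians(9.85))]);n=np.array([-e[1],e[0]]);b=np.array([.5085,.1421])
print('lat',(P[:2]-b)@n,'back',(b-P[:2])@e)
E
```

```text
18.15 [0.4907 0.1388 0.0445] [-0.1568 -0.1544  1.8883] [-0.0222 -0.0342 -0.0034] -170.14943082824823
lat -0.00017042959704591256 back 0.018102018680005914
```

Call:
{"api": "play_rows", "payload": {"increments": [[[-0.15,0,0],[0,0,0]],[[-0.3,0,0],[0,0,0]],[[-0.45,0,0],[0,0,0]],[[-0.6,0,0],[0,0,0]],[[-0.7,0,0],[0,0,0]]]}}

```text
t: 18.65
tool_pos: [0.4974, 0.14, 0.0445]
orientation: [-0.27, 3.13, -0.0]
ft_force: [0.3, 0.1, -2.5]
finger_gap: 0.0177
```

```bash
python3 - <<'E'
from h import *
P,Q=now();s=r.read_state();print(s['t'],s['tool_pos'],Q.inv().apply(s['ft_force']),s['ft_torque'],yaw_of(Q))
e=np.array([np.cos(np.radians(9.85)),np.sin(np.radians(9.85))]);n=np.array([-e[1],e[0]]);b=np.array([.5085,.1421])
print('lat',(P[:2]-b)@n,'back',(b-P[:2])@e)
E
```

```text
18.65 [0.4974 0.14   0.0445] [-0.355   0.0454  2.5165] [ 0.0226  0.0068 -0.0447] -170.14426873380893
lat -0.0001647509004738818 back 0.011342914044328524
```

Call:
{"api": "play_rows", "payload": {"increments": [[[-0.1,0,0],[0,0,0]],[[-0.2,0,0],[0,0,0]],[[-0.25,0,0],[0,0,0]],[[-0.25,0,0],[0,0,0]]]}}

```text
t: 19.05
tool_pos: [0.4996, 0.1404, 0.0445]
orientation: [0.27, -3.13, 0.0]
ft_force: [-0.9, 0.2, -2.1]
finger_gap: 0.0184
```

```bash
python3 - <<'E'
from h import *
P,Q=now();s=r.read_state();print(s['t'],s['tool_pos'],Q.inv().apply(s['ft_force']),s['ft_torque'],yaw_of(Q))
e=np.array([np.cos(np.radians(9.85)),np.sin(np.radians(9.85))]);n=np.array([-e[1],e[0]]);b=np.array([.5085,.1421])
print('lat',(P[:2]-b)@n,'back',(b-P[:2])@e)
E
```

```text
19.05 [0.4996 0.1404 0.0445] [0.8771 0.3323 2.0645] [-0.0081  0.0502 -0.0679] -170.1500572870993
lat -0.00017938421015018056 back 0.009096230209031997
```

Near contact; press lightly and hold about a second.

Call:
{"api": "play_rows", "payload": {"increments": [[[-0.05,0,0],[0,0,0]],[[-0.1,0,0],[0,0,0]],[[-0.1,0,0],[0,0,0]]]}}

```text
t: 19.35
tool_pos: [0.5001, 0.1405, 0.0444]
orientation: [0.27, -3.129, 0.0]
ft_force: [-3.8, -0.8, -0.7]
finger_gap: 0.0178
```

```bash
python3 - <<'E'
from h import *
P,Q=now();s=r.read_state();print(s['t'],s['tool_pos'],Q.inv().apply(s['ft_force']),s['ft_torque'],yaw_of(Q))
e=np.array([np.cos(np.radians(9.85)),np.sin(np.radians(9.85))]);n=np.array([-e[1],e[0]]);b=np.array([.5085,.1421])
print('lat',(P[:2]-b)@n,'back',(b-P[:2])@e)
E
```

```text
19.35 [0.5001 0.1405 0.0444] [ 3.9129 -0.084   0.6993] [-0.0973  0.5851  0.0046] -170.1452529986482
lat -0.0001711079813483252 back 0.008548118928536167
```

Call:
{"api": "play_rows", "payload": {"increments": [[[-0.05,0,0],[0,0,0]],[[-0.05,0,0],[0,0,0]],[[-0.05,0,0],[0,0,0]],[[-0.05,0,0],[0,0,0]],[[-0.05,0,0],[0,0,0]],[[-0.05,0,0],[0,0,0]],[[-0.05,0,0],[0,0,0]],[[-0.05,0,0],[0,0,0]],[[-0.05,0,0],[0,0,0]],[[-0.05,0,0],[0,0,0]],[[-0.05,0,0],[0,0,0]],[[-0.05,0,0],[0,0,0]]]}}

```text
t: 20.55
tool_pos: [0.5003, 0.1405, 0.0443]
orientation: [0.27, -3.129, 0.0]
ft_force: [-5.6, -1.6, 0.9]
finger_gap: 0.0178
```

```bash
python3 - <<'E'
from h import *
P,Q=now();s=r.read_state();print(s['t'],s['tool_pos'],Q.inv().apply(s['ft_force']),s['ft_torque'],yaw_of(Q))
e=np.array([np.cos(np.radians(9.85)),np.sin(np.radians(9.85))]);n=np.array([-e[1],e[0]]);b=np.array([.5085,.1421])
print('lat',(P[:2]-b)@n,'back',(b-P[:2])@e)
ims=r.read_camera('side');cv2.imwrite('pics/s13.png',cv2.resize(ims[220:380,180:400,::-1],(770,560)))
E
```

```text
20.55 [0.5003 0.1405 0.0443] [ 5.7596 -0.5909 -0.8958] [-0.1531  0.9299 -0.0007] -170.1468194006948
lat -0.0001954737668280921 back 0.008367130943820003
```

View pics/s13.png

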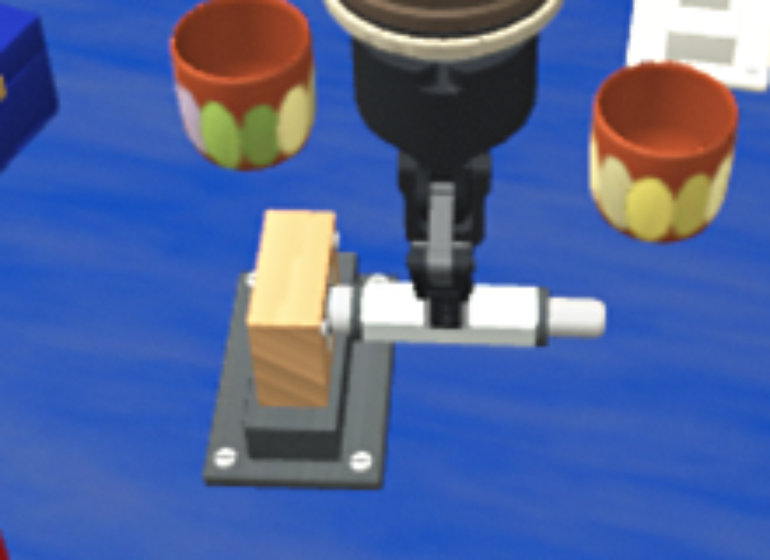

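Call:
{"api": "play_rows", "payload": {"increments": [[[0.2,0,0],[0,0,0]],[[0.6,0,0],[0,0,0]],[[1.2,0,0],[0,0,0]],[[1.9,0,0],[0,0,0]],[[2.6,0,0],[0,0,0]],[[3.2,0,-1],[0,0,0]],[[3.5,0,-3],[0,0,0]],[[3.7,0,-5.5],[0,0,0]],[[3.7,0,-8],[0,0,0]],[[3.7,0,-9],[0,0,0]],[[3.7,0,-9],[0,0,0]]]}}

```text
t: 21.7
tool_pos: [0.4655, 0.1345, 0.136]
orientation: [-0.27, 3.127, 0.001]
ft_force: [-0.3, 0.2, -3.2]
finger_gap: 0.0181
```

```bash
python3 - <<'E'
from h import *
P,Q=now();s=r.read_state();print(s['t'],P,s['finger_gap'],s['ft_force'],yaw_of(Q))
print(inc(P,Q,[.5604,-.1768,.135],105.15))
E
```

```text
21.7 [0.4655 0.1345 0.136 ] 0.018121905544640656 [-0.3183  0.2144 -3.2208] -170.14592682241818
(array([ -4.03, -32.3 ,   0.1 ]), array([ 0.13,  0.13, 84.7 ]))
```

Call:
{"api": "play_rows", "payload": {"increments": [[[0,-1,0],[0,0,6]],[[-0.4,-3.5,0],[0,0,13.5]],[[-0.8,-7,0],[0,0,21]],[[-1.2,-10.5,0],[0,0,28.5]],[[-1.6,-14,0],[0,0,36]],[[-2,-17.5,0],[0,0,43.5]],[[-2.4,-21,0],[0,0,51]],[[-2.8,-24.5,0],[0,0,58.5]],[[-3.2,-27.5,0],[0,0,66]],[[-3.6,-30,0],[0,0,73]],[[-4,-31.6,0],[0,0,80]],[[-4,-32.3,0],[0,0,84.7]]]}}

```text
t: 22.9
tool_pos: [0.5593, -0.1785, 0.1329]
orientation: [-1.916, -2.488, 0.001]
ft_force: [0.2, 0.2, -2.3]
finger_gap: 0.0177
```

Call:
{"api": "play_rows", "payload": {"increments": [[[0,0,0],[0,0,0]],[[0,0,0],[0,0,0]],[[0,0,0],[0,0,0]]]}}

```text
t: 23.2
tool_pos: [0.5588, -0.1764, 0.134]
orientation: [-1.905, -2.497, 0.0]
ft_force: [0.2, 0.1, -1.9]
finger_gap: 0.0182
```

```bash
python3 - <<'E'
from h import *
P,Q=now();s=r.read_state();print(s['t'],P,s['finger_gap'],s['ft_force'],yaw_of(Q))
print(inc(P,Q,[.5604,-.1768,.0449],105.15))
im=r.read_camera('wrist');cv2.imwrite('pics/w14.png',im[:,:,::-1])
E
```

```text
23.2 [ 0.5588 -0.1764  0.134 ] 0.018212734876164906 [ 0.2289  0.1112 -1.9415] 105.298838412528
(array([-0.09,  0.15,  8.91]), array([-0.05, -0.04,  0.15]))
```

View pics/w14.png

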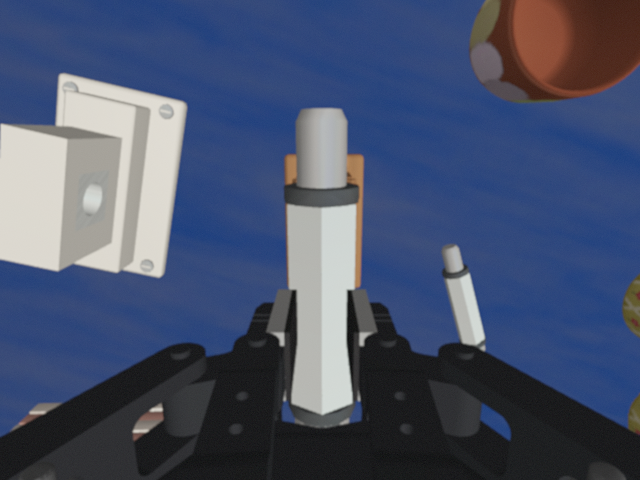

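Call:
{"api": "play_rows", "payload": {"increments": [[[-0.1,0.15,1],[0,0,0.15]],[[-0.1,0.15,3],[0,0,0.15]],[[-0.1,0.15,5],[0,0,0.15]],[[-0.1,0.15,6.5],[0,0,0.15]],[[-0.1,0.15,7.5],[0,0,0.15]],[[-0.1,0.15,8.1],[0,0,0.15]],[[-0.1,0.15,8.3],[0,0,0.15]],[[-0.1,0.15,8.3],[0,0,0.15]],[[-0.1,0.15,8.3],[0,0,0.15]]]}}

```text
t: 24.15
tool_pos: [0.5614, -0.1778, 0.0521]
orientation: [1.912, 2.492, 0.0]
ft_force: [0.3, 0.1, -2.4]
finger_gap: 0.0183
```

```bash
python3 - <<'E'
from h import *
P,Q=now();s=r.read_state();print(s['t'],P,s['finger_gap'],s['ft_force'],yaw_of(Q))
print(inc(P,Q,[.5604,-.1768,.0449],105.15))
E
```

```text
24.15 [ 0.5614 -0.1778  0.0521] 0.01828928365671704 [ 0.2549  0.1485 -2.3518] 105.0067893172759
(array([ 0.12, -0.08,  0.72]), array([ 0.04,  0.03, -0.14]))
```

Call:
{"api": "play_rows", "payload": {"increments": [[[0.1,-0.08,0],[0,0,-0.1]],[[0.1,-0.08,0.2],[0,0,-0.1]],[[0.1,-0.08,0.35],[0,0,-0.1]],[[0.1,-0.08,0.5],[0,0,-0.1]],[[0.1,-0.08,0.6],[0,0,-0.1]],[[0.1,-0.08,0.66],[0,0,-0.1]],[[0.1,-0.08,0.66],[0,0,-0.1]]]}}

```text
t: 24.85
tool_pos: [0.5604, -0.1769, 0.0454]
orientation: [1.91, 2.494, 0.0]
ft_force: [-1.2, 1.5, 7.8]
finger_gap: 0.0181
```

```bash
python3 - <<'E'
from h import *
P,Q=now();s=r.read_state();print(s['t'],P,s['finger_gap'],s['ft_force'],s['ft_torque'],yaw_of(Q))
print(inc(P,Q,[.5604,-.1768,.0449],105.15))
E
```

```text
24.85 [ 0.5604 -0.1769  0.0454] 0.018098831744227224 [-1.2208  1.5182  7.7851] [ 0.284   0.2888 -0.0356] 105.10497115324378
(array([0.01, 0.01, 0.05]), array([ 0.04,  0.02, -0.05]))
```

Call:
{"api": "play_rows", "payload": {"increments": [[[0,0,0],[0,0,0]],[[0,0,0],[0,0,0]],[[0,0,0],[0,0,0]],[[0,0,0],[0,0,0]],[[0,0,0],[0,0,0]]], "hand": 5}}

```text
t: 25.35
tool_pos: [0.56, -0.1769, 0.0448]
orientation: [-1.91, -2.494, 0.0]
ft_force: [-1.0, -0.2, -0.4]
finger_gap: 0.0503
```

```bash
python3 - <<'E'
from h import *
P,Q=now();s=r.read_state();print(s['t'],P,s['finger_gap'],s['ft_force'])
im=r.read_camera('wrist');cv2.imwrite('pics/w15.png',im[:,:,::-1])
E
```

```text
25.35 [ 0.56   -0.1769  0.0448] 0.05033649911091699 [-0.9627 -0.1667 -0.3615]
```

View pics/w15.png

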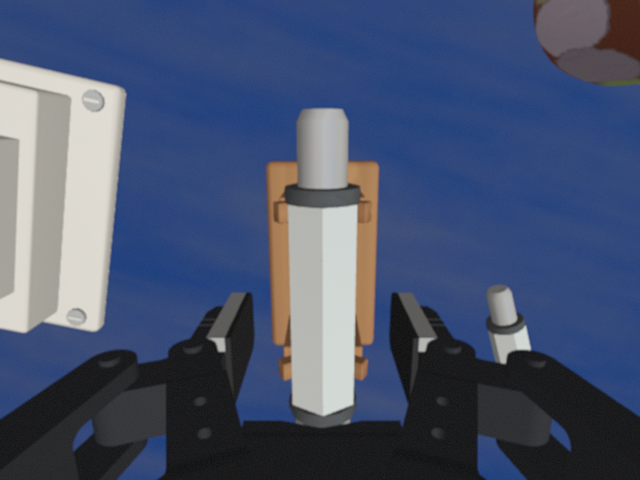

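The gauge lies on its rest exactly as before (go tip at row 108, col 322). I'll retreat upward.

Call:
{"api": "play_rows", "payload": {"increments": [[[0,0,-0.5],[0,0,0]],[[0,0,-2],[0,0,0]],[[0,0,-4.5],[0,0,0]],[[0,0,-7.5],[0,0,0]],[[0,0,-11],[0,0,0]],[[0,0,-14],[0,0,0]],[[0,0,-15],[0,0,0]],[[0,0,-15],[0,0,0]],[[0,0,-15],[0,0,0]]]}}

```text
t: 26.3
tool_pos: [0.5595, -0.1767, 0.1942]
orientation: [-1.91, -2.493, 0.0]
ft_force: [-0.2, 0.8, 0.3]
finger_gap: 0.0503
```

```bash
python3 - <<'E'
from h import *
P,Q=now();s=r.read_state();print(s['t'],P,s['finger_gap'],s['ft_force'])
c=r.get_calibration('wrist')
im=r.read_camera('wrist');cv2.imwrite('pics/w16.png',im[:,:,::-1])
for n in ("go_tip","gauge_mid","nogo_tip"):
    for d in r.place_of(n,'wrist'): print(n,d['confidence'],d['pixel'],atz(c,d['pixel'],.065))
ims=r.read_camera('side');cv2.imwrite('pics/s16.png',ims[:,:,::-1])
E
```

```text
26.3 [ 0.5595 -0.1767  0.1942] 0.05030013573812435 [-0.1732  0.7922  0.3253]
go_tip 0.96 [122.1, 320.4] [ 0.5397 -0.1075  0.065 ]
go_tip 0.56 [227.2, 426.5] [ 0.6349 -0.1592  0.065 ]
gauge_mid 0.9 [276.7, 444.6] [ 0.6608 -0.1924  0.065 ]
gauge_mid 0.62 [224.1, 321.8] [ 0.5595 -0.1771  0.065 ]
nogo_tip 0.74 [300.9, 323.0] [ 0.5763 -0.2358  0.065 ]
nogo_tip 0.68 [322.8, 450.9] [ 0.6785 -0.2275  0.065 ]
```

View pics/w16.png

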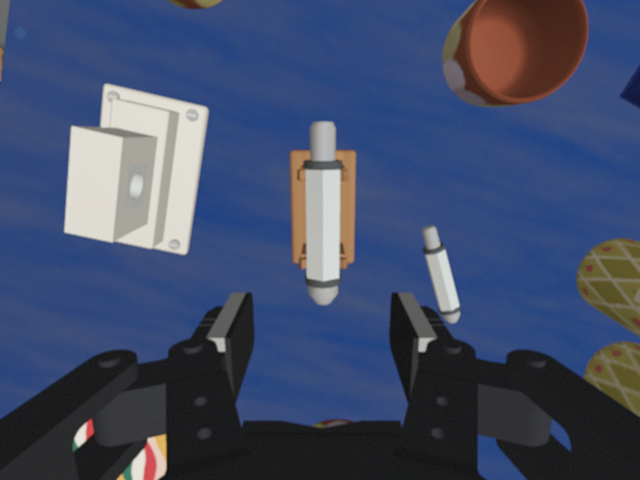

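View pics/s16.png

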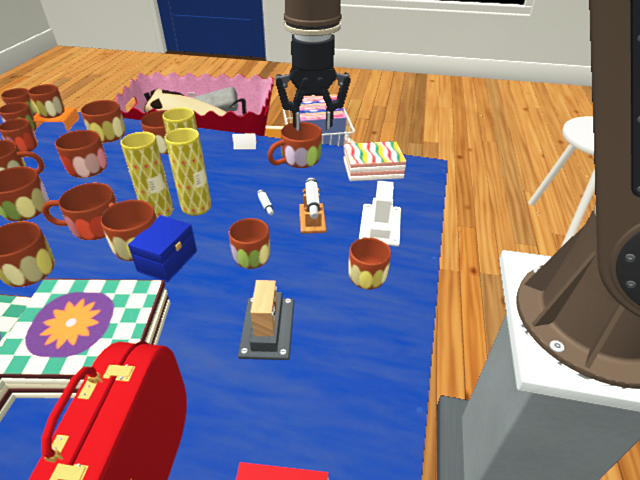

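The gauge lies level on its rest (mid at row 224, col 322 in the wrist view), the cups and the other things are where they were, and the gripper is clear above.

```bash
python3 -c "
from cell import r
print(r.job_done(), r.read_state()['t'])"
```

```text
the job is handed in; nothing more can be done
the job is handed in; nothing more can be done
```

I did the whole check in the order asked and handed it in after about 26 s of the 72 s. The gauge is back on its rest and let go.

- **Go end:** it slid in freely, with under 1 N along the bore. It stopped firm when the collar met the head, and force built to about 10 N with no further movement. I then drew it out and turned the gauge round.
- **No-go end:** held at about 4–6 N for roughly 1.2 s, it stopped about 6 mm in by my estimate. Only the nose had entered.
- **After release:** the pictures show the gauge on its rest within about 1 mm of where it started. The cups, small gauge and white bracket look undisturbed, and the gripper is clear above.
- **Disagreement:** while gripping, the finger opening read about 18–20 mm instead of the 24 mm across flats. I put this down to the pads giving; the gauge never moved in the grip in the pictures.

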